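Light the gas hob: tap half open, dial held at spark

ROBOT

A 7-joint arm with a two-finger parallel gripper is mounted at the origin on the work surface; the furniture and walls round the work are solid. World frame = base frame: x ahead of the robot, y to its left, z up, the work surface at z = 0. Lengths are in m, angles in degrees, forces in N, time in s.
With the tool pointing down it reaches from about 0.425 to 0.875 m from the base axis. Payload 4.7 kg.
Tool frame: the origin (TCP) lies on the centre line of the jaws, within the pads' length; the fingertips stand 8 mm ahead of it and the grasp point (between the pads) lies 11 mm behind it; z points along the fingers, y is the direction in which the jaws open and shut (so a half turn about z gives the same grasp; the last joint's range is limited). The gripper opens to 87 mm and grips with 3 to 60 N. Pads are 19 mm wide; open, the fingers measure 117 mm over their backs; the gripper's body (75 mm by 190 mm) begins 51 mm behind the grasp point.
Start: joints at [-73.276, 18.392, -4.016, 83.108, 1.295, 78.541, -3.26], TCP at [0.178, 0.625, 0.209] pointing down, gripper open.
Joint ranges: [-163.93, 163.93], [-17.29, 119.83], [-79.2, 71.16], [3.27, 140.29], [-89.18, 269.18], [5.43, 117.66], [-154.24, 154.24]. Speed limits (degrees/s): [147.25, 147.25, 180, 180, 180, 180, 180].

INTERFACE

Orientations are given as [roll, pitch, yaw] about the fixed x, y, z axes, in that order (R = Rz(yaw) Ry(pitch) Rx(roll)).
In Python, from cell import status, vision, workorder gives the robot as it stands.
- The arm moves only by the tool step_arm, never from a script. Its argument "series" is a list of rows, each an object of numbers: "ax", "ay", "az": the turn, a rotation vector about the world's x, y, z in degrees; "x", "y", "z": the shift along the world's x, y, z in m; "claw": the opening in per cent of the stroke, from 0 (shut) to 100 (fully open). In form: [{"ax": .., "ay": .., "az": .., "x": .., "y": .., "z": .., "claw": ..}, ...]. A call has 1 to 12 rows; each row is the pose to reach, as a shift and turn from the pose commanded when the call began; what a row does not reach only later rows make up. A row lasts 1/10 s, in which the tool goes at most 50 mm and 8.59 degrees, less where a joint would pass 70% of its speed; a pose out of reach is approached as far as the arm can. A call with a gripper value outside its range is refused whole. The fingers move at their own pace and stop on an object; "squeeze" is the grip in N (left out, the last holds). Time passes only in rows, so rows that repeat a pose let the fingers close. It gives the time, the measured TCP pose, the force and the opening at its end, in the units of the state.
- status.get_obs(): the state, without advancing time (a new reading comes with each control period).
- vision.read_camera(name): name is "scene" or "top"; returns the picture (420x560x3 uint8, red, green, blue); there is no depth.
- vision.camera_params(name): a dict with "fovy" (degrees; the focal length in pixels is half the picture's height over the tangent of half this angle, whatever the lens; pixels are square), "cx", "cy" (the principal point, pixels), "eye" and "orientation" of the camera in the world. Camera axes: x right, y down, z forward; pixel columns grow to the right and rows downward; lengths in m; the calibration is good to about 2 mm. A picture is of the moment at which its call begins. camera_params takes no time and is no camera call.
- workorder.sign_off(): hands the job in, once; it reports no verdict.
The state is a dict: "time_s": time; "qpos": joint angles; "joint_velocities": joint speeds; "effort": joint torques, N m; "tool_pos": TCP position; "tool_rot": TCP orientation; "force": force on the tool from outside, world axes, zero at the start; "wrist_torque": the same for the moment, N m; "grip_width": finger opening in m.
Only numpy, scipy, OpenCV 4.12 (cv2) and the standard library are available. Lean on these libraries where they do the work, as an engineer would, in place of code of your own. Each camera call takes 0.05 s, during which the arm holds its last target.

TASK

Get the portable gas hob lit: first turn the yellow lever of its gas tap to half open (the red middle mark on the scale plate, half-way between across the pipe and along it). Then turn the burner's black dial anticlockwise past its two clicks (low, high) as far as it goes, to the orange spark mark, and finish while still holding it there, because it springs back when let go and the flame safety needs it held. Leave the tap half open and do not knock the other kitchen things about.

Things in the scene. Friction and masses are not known exactly. Their poses are not given: they have to be found in the camera images.
- hob: Portable gas hob of brushed steel, fixed to the worktop. Origin: centre of its underside, on the worktop. Its x axis points away from the robot (yaw varies), y to its left, z up. Casing 252 mm (x) by 292 mm (y), flat top 68 mm above the worktop. Dial axis at (0, -98 mm). From its left (+y) side a copper pipe rises to 84 mm and runs along y through the brass tap at (0, 215 mm) to the gas cartridge.
- burner (a point): Centre of the burner at the height of its grate (100 mm above the worktop, the grate's top); the four black grate arms end 74 mm from here.
- cartridge (a point): Top centre of the regulator on the upright green gas cartridge, 98 mm above the worktop; cartridge 91 mm across.
- dial (a joint): Angle of the black burner dial about its vertical axis, rad: 0 = off (bar along the hob's x), grows anticlockwise from above. A sprung ball clicks over lugs at about 0.24 and 0.70 (peak torque about 0.2 N m); past them the dial rests at 0.41 (low) and 0.87 (high) when let go. Beyond, a return spring (about 0.1 N m) resists up to the end stop at 1.40 = spark, and turns it back to high as soon as it is let go.
- dial_grip (a point): Point on the dial's axis at the middle height of its upright grip bar, 93 mm above the worktop. The bar is 46 mm long and 14 mm wide and reaches from 78 to 108 mm above the worktop; below it a round skirt of 49 mm diameter. The point's x axis lies along the bar toward its white pointer and turns with the dial; z is up.
- gas_tap (a joint): Angle of the yellow gas-tap lever about its vertical axis, rad: 0 = shut (lever across the pipe, pointing along the hob's -x), 0.785 = half open (red mark), 1.571 = open (lever over the pipe, pointing to the hob casing, the hob's -y). Grows anticlockwise seen from above. Stiff (about 0.08 N m); it stays where it is left.
- tap_lever (a point): Centre of the yellow sleeve on the tap lever, 108.5 mm above the worktop and 47 mm from the tap's axis. The sleeve is 44 mm long, 14 mm wide and 12 mm high, with free space below it. The point's -x axis points outward along the lever; z is up; it turns with the lever.
- tap_axis (a point): Point on the vertical turning axis of the tap lever, at the lever's height (108.5 mm above the worktop).
- lemon: Yellow lemon, 77x51x52 mm, loose, origin at its underside; to be left alone.
- garlic: Garlic bulb, 60 mm, loose, origin at its underside; to be left alone.
- lime: Green lime, 57x46x45 mm, loose, origin at its underside; to be left alone.
- oil_bottle: Glass oil bottle, 72 mm across, 164 mm high, fixed at the back right; keep clear of it. Origin at its underside.
- kitchen_roll: Kitchen roll on end, 104 mm across, 228 mm high, fixed at the back left; keep clear of it. Origin at its underside.

How it is judged:
By the outcome, as a careful person would: the job done as asked, in the order asked, and still so for the second after the job is handed in, while the arm keeps its last pose, push and grip.
It also fails if it takes over 48 s, if anything falls off the work surface, if the arm or the gripper's body presses on something with over 40 N, if the wrist force passes 120 N, or if a joint passes its speed limit or range.

## Working session

There is one attempt and no reset: what is moved stays moved. The work goes in short steps, Python scripts to look and compute and a tool call to move; the robot and the scene stay as the last step left them, time stands still between calls to the robot, and variables do not carry over. Pictures are saved under pics/ and viewed, and the job is handed in when it is done.

Besides the shell and the picture viewer there is one more tool, called as a command line: name --argument value ..., lists and objects as JSON in quotes. step_arm: Moves the arm, as the interface text tells. Its arguments: {"type":"object","properties":{"series":{"type":"array"},"squeeze":{"type":"number"}},"required":["series"]}

```bash
mkdir -p pics; python3 - <<'E'
from cell import status, vision, workorder
import cv2
print(status.get_obs())
for n in("scene","top"):
    print(vision.camera_params(n))
    cv2.imwrite(f"pics/{n}0.png",cv2.cvtColor(vision.read_camera(n),cv2.COLOR_RGB2BGR))
E
```

```text
{'time_s': 0.0, 'qpos': array([-73.27574628,  18.43936519,  -4.01332263,  83.17620085,
         1.29333378,  78.53841971,  -3.26205216]), 'joint_velocities': array([-0.06320089, -0.00896822,  0.02415375,  0.0255452 , -0.0303837 ,
        0.05167245,  0.03446776]), 'effort': array([ 3.33510934e-04, -4.91277766e+01, -4.03899886e-01, -3.12532496e+01,
       -6.41273288e-02,  4.34179860e-02,  1.59121837e-04]), 'tool_pos': array([0.17815722, 0.62450953, 0.20814636]), 'tool_rot': array([-1.79891154e+02,  4.76508246e-03,  1.64081048e+02]), 'force': array([-0.98332834,  0.14604829,  0.32724925]), 'wrist_torque': array([ 0.00181726,  0.04831304, -0.04015829]), 'grip_width': 0.08737058289989899}
{'fovy': 44.018379779263014, 'cx': 278.4020310068025, 'cy': 204.20533259538615, 'eye': array([-0.59694074,  0.86068218,  0.95570934]), 'orientation': array([-122.31968411,    1.0647055 , -129.32287979])}
{'fovy': 54.220136158714595, 'cx': 280.9514369489504, 'cy': 204.4843575647431, 'eye': array([0.29301076, 0.01167852, 1.09830113]), 'orientation': array([-1.71829233e+02, -5.47185015e-02, -8.99260163e+01])}
```

View pics/scene0.png

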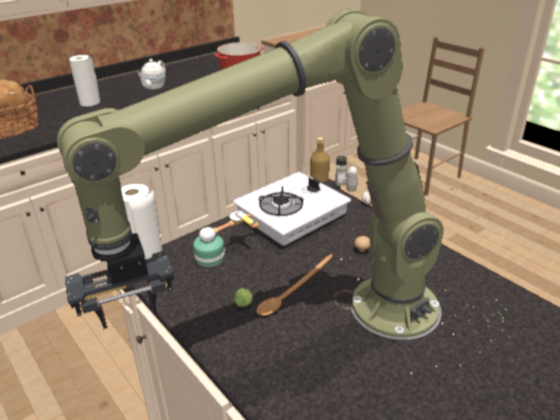

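View pics/top0.png

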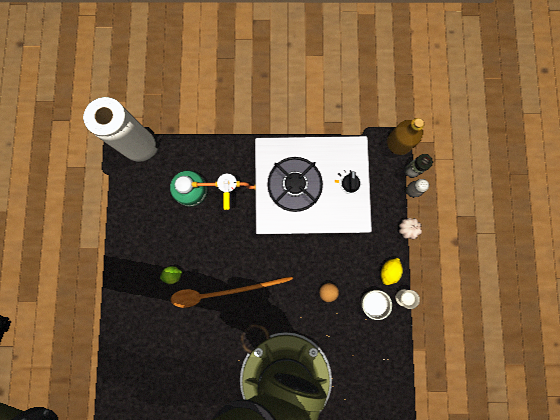

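```bash
cat > h.py <<'E'
import numpy as np, cv2
from scipy.spatial.transform import Rotation as R
from cell import status, vision, workorder
def P(n):
    p=vision.camera_params(n); f=210/np.tan(np.radians(p['fovy']/2))
    return p,f,R.from_euler('xyz',p['orientation'],degrees=True).as_matrix()
def back(n,u,v,z):
    p,f,M=P(n); d=M@np.array([(u-p['cx'])/f,(v-p['cy'])/f,1]); return p['eye']+d*(z-p['eye'][2])/d[2]
def proj(n,X):
    p,f,M=P(n); c=M.T@(np.asarray(X)-p['eye']); return c[0]/c[2]*f+p['cx'],c[1]/c[2]*f+p['cy']
def crop(img,x0,y0,w,h,k,out):
    cv2.imwrite(out,cv2.resize(img[y0:y0+h,x0:x0+w],None,fx=k,fy=k,interpolation=cv2.INTER_CUBIC))
E
python3 - <<'E'
from h import *
a=cv2.imread('pics/top0.png');b=cv2.imread('pics/scene0.png')
crop(a,165,130,115,110,6,'pics/t1.png');crop(a,250,130,130,110,6,'pics/t2.png');crop(b,185,165,175,100,4.5,'pics/s1.png')
E
```

```text
(no output)
```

View pics/t1.png

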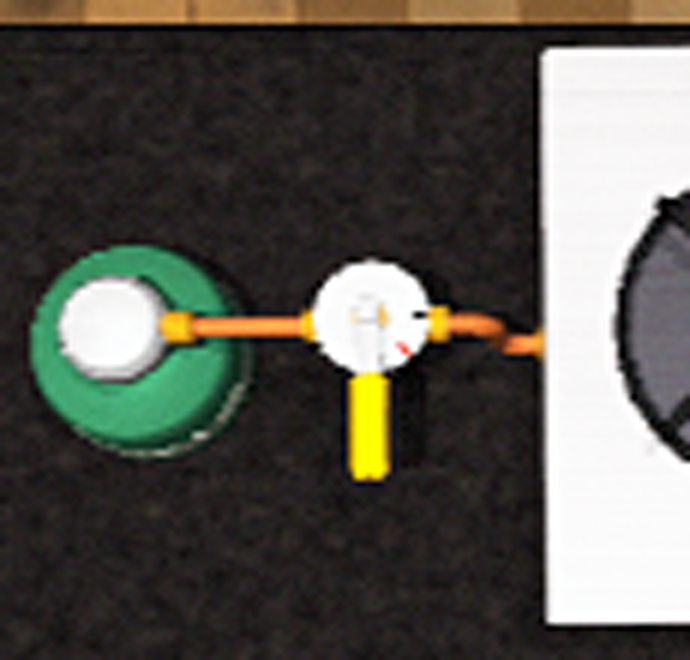

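View pics/t2.png

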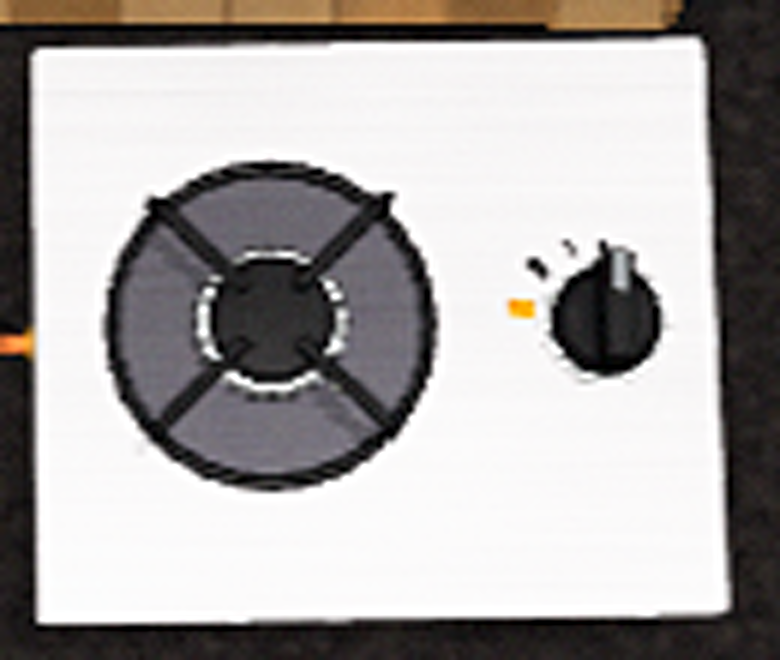

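View pics/s1.png

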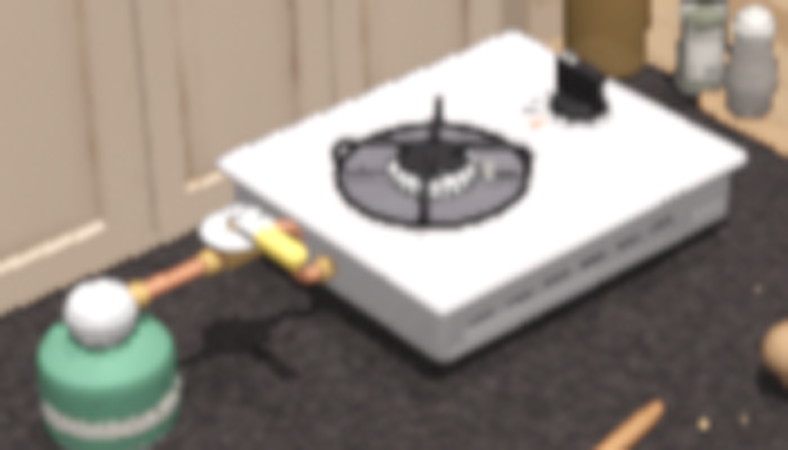

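```bash
cat > fit.py <<'E'
from h import *
from scipy.optimize import least_squares
t2=lambda u,v:(250+(u+.5)/6-.5,130+(v+.5)/6-.5); t1=lambda u,v:(165+(u+.5)/6-.5,130+(v+.5)/6-.5); s=lambda u,v:(185+(u+.5)/4.5-.5,165+(v+.5)/4.5-.5)
D=[('top',t2(33,48),(.126,.146,.068)),('top',t2(706,38),(.126,-.146,.068)),('top',t2(38,625),(-.126,.146,.068)),('top',t2(731,612),(-.126,-.146,.068)),
('scene',s(218,161),(.126,.146,.068)),('scene',s(515,31),(.126,-.146,.068)),('scene',s(747,156),(-.126,-.146,.068)),('scene',s(441,311),(-.126,.146,.068)),
('top',t1(369,427),(-.047,.215,.1145)),('scene',s(281,246),(-.047,.215,.1115)),('top',t2(607,320),(0,-.098,.076))]
def X(p,q):
    c,sn=np.cos(p[2]),np.sin(p[2]); return np.array([p[0]+c*q[0]-sn*q[1],p[1]+sn*q[0]+c*q[1],q[2]])
def pr(n,x,k):
    pp,f,_=P(n);u,v=proj(n,x);a,b=(u-pp['cx'])/f,(v-pp['cy'])/f;g=1+k*(a*a+b*b);return np.array([pp['cx']+f*a*g,pp['cy']+f*b*g])
def res(p): return np.concatenate([pr(n,X(p,q),p[3] if n=='top' else p[4])-np.array(uv) for n,uv,q in D])
if __name__=='__main__':
  for fixed in (1,0):
    r=least_squares(lambda p:np.append(res(p*np.array([1,1,1,0,0]) if fixed else p),p[3:]*1),[.6,-.0,0,0,0],loss='soft_l1')
    p=r.x;print(p.round(4),np.degrees(p[2]));print(res(p)[:22].reshape(-1,2).round(2).tolist())
    for q in [(0,-.098,.093),(0,.215,.1085),(-.047,.215,.1085)]: print(X(p,q).round(4))
E
python3 fit.py
```

```text
[ 0.494  -0.0687  0.0163  0.      0.    ] 0.9346446934591706
[[-0.4, -0.45], [-0.28, -0.38], [-0.64, 0.36], [0.04, 0.79], [-0.42, -0.61], [0.19, -0.73], [0.97, -0.8], [0.59, -0.26], [-0.62, -0.13], [0.35, -0.56], [0.2, -0.12]]
[ 0.4956 -0.1666  0.093 ]
[0.4905 0.1463 0.1085]
[0.4435 0.1455 0.1085]Traceback (most recent call last):
  File "fit.py", line 14, in <module>
    r=least_squares(lambda p:np.append(res(p*np.array([1,1,1,0,0]) if fixed else p),p[3:]*1),[.6,-.0,0,0,0],loss='soft_l1')
    return func(*args, **kwargs)
    result = trf(vector_fun.fun, vector_fun.jac, x0, f0, J0, lb, ub, ftol, xtol,
                 gtol, max_nfev, x_scale, loss_function, tr_solver,
                 tr_options.copy(), verbose, callback=callback_wrapped)
    return trf_no_bounds(
        fun, jac, x0, f0, J0, ftol, xtol, gtol, max_nfev, x_scale,
        loss_function, tr_solver, tr_options, verbose, callback=callback)
    J = jac(x)
    self._update_jac()
    ~~~~~~~~~~~~~~~~^^
    self.J = self.jac_wrapped(xp_copy(self.x), f0=self.f)
             ~~~~~~~~~~~~~~~~^^^^^^^^^^^^^^^^^^^^^^^^^^^^
    J, 
[... 1116 characters left out ...]
 "fit.py", line 11, in res
    def res(p): return np.concatenate([pr(n,X(p,q),p[3] if n=='top' else p[4])-np.array(uv) for n,uv,q in D])
                                       ~~^^^^^^^^^^^^^^^^^^^^^^^^^^^^^^^^^^^^^
  File "fit.py", line 10, in pr
    pp,f,_=P(n);u,v=proj(n,x);a,b=(u-pp['cx'])/f,(v-pp['cy'])/f;g=1+k*(a*a+b*b);return np.array([pp['cx']+f*a*g,pp['cy']+f*b*g])
                    ~~~~^^^^^
  File "h.py", line 10, in proj
    p,f,M=P(n); c=M.T@(np.asarray(X)-p['eye']); return c[0]/c[2]*f+p['cx'],c[1]/c[2]*f+p['cy']
          ~^^^
  File "h.py", line 5, in P
    p=vision.camera_params(n); f=210/np.tan(np.radians(p['fovy']/2))
ValueError: time passes only in moves, steps and waits
```

step_arm --series '[{"x":0.265,"y":-0.48,"z":0,"az":-163.2,"claw":50},{"x":0.265,"y":-0.48,"z":0,"az":-163.2,"claw":50},{"x":0.265,"y":-0.48,"z":0,"az":-163.2,"claw":50},{"x":0.265,"y":-0.48,"z":0,"az":-163.2,"claw":50},{"x":0.265,"y":-0.48,"z":0,"az":-163.2,"claw":50},{"x":0.265,"y":-0.48,"z":0,"az":-163.2,"claw":50},{"x":0.265,"y":-0.48,"z":0,"az":-163.2,"claw":50},{"x":0.265,"y":-0.48,"z":0,"az":-163.2,"claw":50},{"x":0.265,"y":-0.48,"z":0,"az":-163.2,"claw":50},{"x":0.265,"y":-0.48,"z":0,"az":-163.2,"claw":50},{"x":0.265,"y":-0.48,"z":0,"az":-163.2,"claw":50},{"x":0.265,"y":-0.48,"z":0,"az":-163.2,"claw":50}]'

```text
invalid input
```

```bash
python3 - <<'E'
from h import *
o=status.get_obs();print(o['qpos'].round(1),o['tool_pos'],o['tool_rot'])
print('bottle top',back('top',418,124,.164),'burner',back('top',295,184,.1),'cart',back('top',183,184.5,.098))
E
```

```text
[-73.3  18.4  -4.   83.2   1.3  78.5  -3.3] [0.17818136 0.62459142 0.20827906] [-1.79905473e+02  7.70532278e-03  1.64085315e+02]
bottle top [ 0.62020827 -0.31339541  0.164     ] burner [ 0.48764889 -0.02381489  0.1       ] cart [0.48636643 0.25392883 0.098     ]
```

step_arm --series '[{"ax":0,"ay":0,"az":-8,"x":0.02,"y":-0.036,"z":0,"claw":50}]'

```text
time_s: 0.2
tool_pos: [0.1931, 0.5919, 0.2074]
tool_rot: [-179.9, -0.2, 156.4]
force: [0.3, 0.4, 0.3]
grip_width: 0.0838
```

step_arm --series '[{"ax":0,"ay":0,"x":0.245,"y":-0.444,"z":0,"az":-155,"claw":50},{"ax":0,"ay":0,"x":0.245,"y":-0.444,"z":0,"az":-155,"claw":50},{"ax":0,"ay":0,"x":0.245,"y":-0.444,"z":0,"az":-155,"claw":50},{"ax":0,"ay":0,"x":0.245,"y":-0.444,"z":0,"az":-155,"claw":50},{"ax":0,"ay":0,"x":0.245,"y":-0.444,"z":0,"az":-155,"claw":50},{"ax":0,"ay":0,"x":0.245,"y":-0.444,"z":0,"az":-155,"claw":50},{"ax":0,"ay":0,"x":0.245,"y":-0.444,"z":0,"az":-155,"claw":50},{"ax":0,"ay":0,"x":0.245,"y":-0.444,"z":0,"az":-155,"claw":50},{"ax":0,"ay":0,"x":0.245,"y":-0.444,"z":0,"az":-155,"claw":50},{"ax":0,"ay":0,"x":0.245,"y":-0.444,"z":0,"az":-155,"claw":50},{"ax":0,"ay":0,"x":0.245,"y":-0.444,"z":0,"az":-155,"claw":50},{"ax":0,"ay":0,"x":0.245,"y":-0.444,"z":0,"az":-155,"claw":50}]'

```text
time_s: 1.4
tool_pos: [0.4441, 0.1423, 0.2091]
tool_rot: [-180.0, 0.0, 52.3]
force: [0.4, 0.5, -1.1]
grip_width: 0.0434
```

```bash
python3 - <<'E'
from h import *
o=status.get_obs();print(o['time_s'],o['qpos'].round(1),o['tool_pos'],o['tool_rot'])
E
```

```text
1.4 [-45.   -5.2  22.7 108.8   2.1  76.  -60.6] [0.44409428 0.14230535 0.20910434] [-1.79997588e+02  1.75777452e-02  5.22835449e+01]
```

step_arm --series '[{"ax":0,"ay":0,"x":0,"y":0,"z":-0.04,"az":-51,"claw":50},{"ax":0,"ay":0,"x":0,"y":0,"z":-0.04,"az":-51,"claw":50},{"ax":0,"ay":0,"x":0,"y":0,"z":-0.04,"az":-51,"claw":50},{"ax":0,"ay":0,"x":0,"y":0,"z":-0.04,"az":-51,"claw":50},{"ax":0,"ay":0,"x":0,"y":0,"z":-0.04,"az":-51,"claw":50},{"ax":0,"ay":0,"x":0,"y":0,"z":-0.04,"az":-51,"claw":50},{"ax":0,"ay":0,"x":0,"y":0,"z":-0.04,"az":-51,"claw":50},{"ax":0,"ay":0,"x":0,"y":0,"z":-0.04,"az":-51,"claw":50},{"ax":0,"ay":0,"x":0,"y":0,"z":-0.04,"az":-51,"claw":50}]'

```text
time_s: 2.3
tool_pos: [0.4432, 0.1451, 0.1692]
tool_rot: [180.0, 0.0, 2.1]
force: [0.0, -1.0, 0.8]
grip_width: 0.0436
```

```bash
python3 - <<'E'
from h import *
o=status.get_obs();print(o['time_s'],o['qpos'].round(1),o['tool_pos'],o['tool_rot'])
b=cv2.cvtColor(vision.read_camera('scene'),cv2.COLOR_RGB2BGR);a=cv2.cvtColor(vision.read_camera('top'),cv2.COLOR_RGB2BGR)
i=np.hstack([cv2.resize(a[130:250,165:285],(400,400)),cv2.resize(b[140:260,180:300],(400,400))]);cv2.imwrite('pics/p2.png',i)
E
```

```text
2.3 [ -43.2   -3.4   21.1  112.     1.3   71.3 -110.4] [0.44316221 0.14507975 0.16916841] [1.79990596e+02 1.54201674e-02 2.08902593e+00]
```

View pics/p2.png

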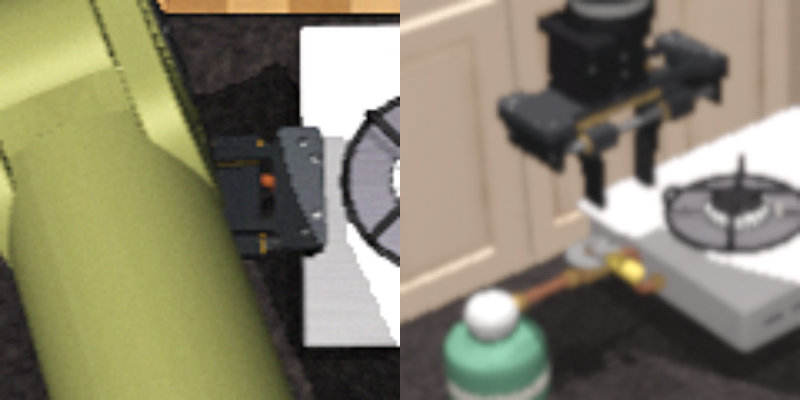

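step_arm --series '[{"ax":0,"ay":0,"x":0,"y":0,"z":-0.025,"az":-1.1,"claw":50},{"ax":0,"ay":0,"x":0,"y":0,"z":-0.05,"az":-1.1,"claw":50},{"ax":0,"ay":0,"x":0,"y":0,"z":-0.06,"az":-1.1,"claw":50},{"ax":0,"ay":0,"x":0,"y":0,"z":-0.07,"az":-1.1,"claw":50},{"ax":0,"ay":0,"x":0,"y":0,"z":-0.0715,"az":-1.1,"claw":50}]'

```text
time_s: 2.9
tool_pos: [0.4429, 0.1449, 0.0971]
tool_rot: [180.0, 0.1, 0.9]
force: [-0.1, -0.4, -0.7]
grip_width: 0.0438
```

```bash
python3 - <<'E'
from h import *
b=cv2.cvtColor(vision.read_camera('scene'),cv2.COLOR_RGB2BGR)
cv2.imwrite('pics/p3.png',cv2.resize(b[165:255,190:310],(800,600),interpolation=cv2.INTER_CUBIC))
E
```

```text
(no output)
```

View pics/p3.png

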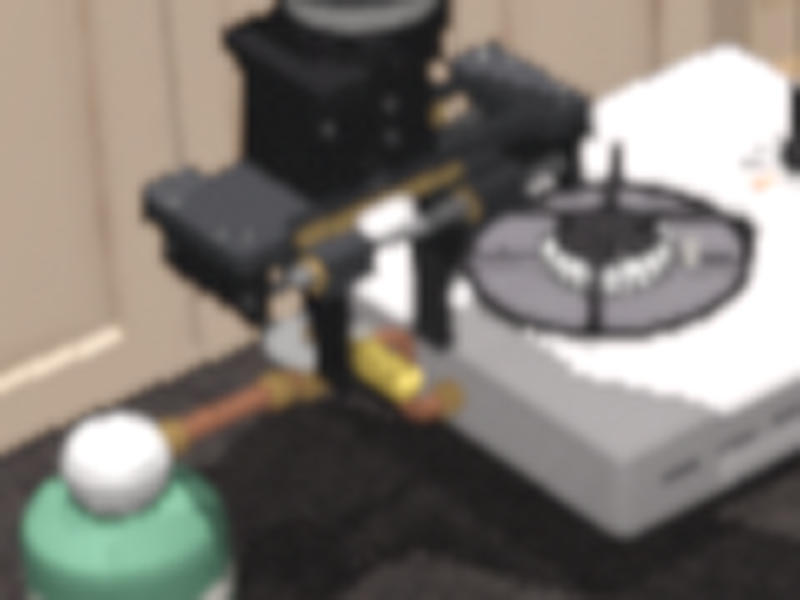

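The two fingers straddle the yellow sleeve (left finger about (335,345), right about (432,300), sleeve about (385,368)). I'll close gently.

step_arm --series '[{"ax":0,"ay":0,"x":0,"y":0,"z":0,"az":0,"claw":0},{"ax":0,"ay":0,"x":0,"y":0,"z":0,"az":0,"claw":0},{"ax":0,"ay":0,"x":0,"y":0,"z":0,"az":0,"claw":0},{"ax":0,"ay":0,"x":0,"y":0,"z":0,"az":0,"claw":0},{"ax":0,"ay":0,"x":0,"y":0,"z":0,"az":0,"claw":0}]' --squeeze 12

```text
time_s: 3.45
tool_pos: [0.4434, 0.1455, 0.0981]
tool_rot: [-180.0, -0.0, 0.9]
force: [-0.8, 0.9, 0.9]
grip_width: 0.0136
```

step_arm --series '[{"ax":0,"ay":0,"x":0.0005,"y":-0.0061,"z":0,"az":7.5,"claw":0},{"ax":0,"ay":0,"x":0.0018,"y":-0.0122,"z":0,"az":15,"claw":0},{"ax":0,"ay":0,"x":0.0039,"y":-0.018,"z":0,"az":22.5,"claw":0},{"ax":0,"ay":0,"x":0.0067,"y":-0.0234,"z":0,"az":30,"claw":0},{"ax":0,"ay":0,"x":0.0102,"y":-0.0285,"z":0,"az":37.5,"claw":0},{"ax":0,"ay":0,"x":0.0144,"y":-0.0331,"z":0,"az":45,"claw":0},{"ax":0,"ay":0,"x":0.0144,"y":-0.0331,"z":0,"az":45,"claw":0},{"ax":0,"ay":0,"x":0.0144,"y":-0.0331,"z":0,"az":45,"claw":0}]'

```text
time_s: 4.25
tool_pos: [0.4583, 0.1125, 0.0981]
tool_rot: [180.0, -0.1, 45.7]
force: [3.5, 1.6, -0.1]
grip_width: 0.0135
```

```bash
python3 - <<'E'
from h import *
o=status.get_obs();print(o)
b=cv2.cvtColor(vision.read_camera('scene'),cv2.COLOR_RGB2BGR)
cv2.imwrite('pics/p4.png',cv2.resize(b[165:255,190:310],(800,600),interpolation=cv2.INTER_CUBIC))
E
```

```text
{'time_s': 4.25, 'qpos': array([-40.22370127,   1.26843261,  23.62187065, 116.37039903,
        -0.5764252 ,  62.36974788, -60.65039475]), 'joint_velocities': array([-0.15686434, -0.18437735, -0.02244418,  0.08192202,  0.22585466,
       -0.00856126,  0.29875626]), 'effort': array([  0.62621187, -26.53468251,   0.83687084, -26.98482156,
         0.17862044,   0.87906674,   0.03584992]), 'tool_pos': array([0.45834528, 0.11250816, 0.09811834]), 'tool_rot': array([ 1.79954099e+02, -8.75923087e-02,  4.56901723e+01]), 'force': array([ 3.46082469,  1.59494245, -0.1349446 ]), 'wrist_torque': array([ 0.23573613, -0.37949548,  0.07368581]), 'grip_width': 0.01350547075998283}
```

View pics/p4.png

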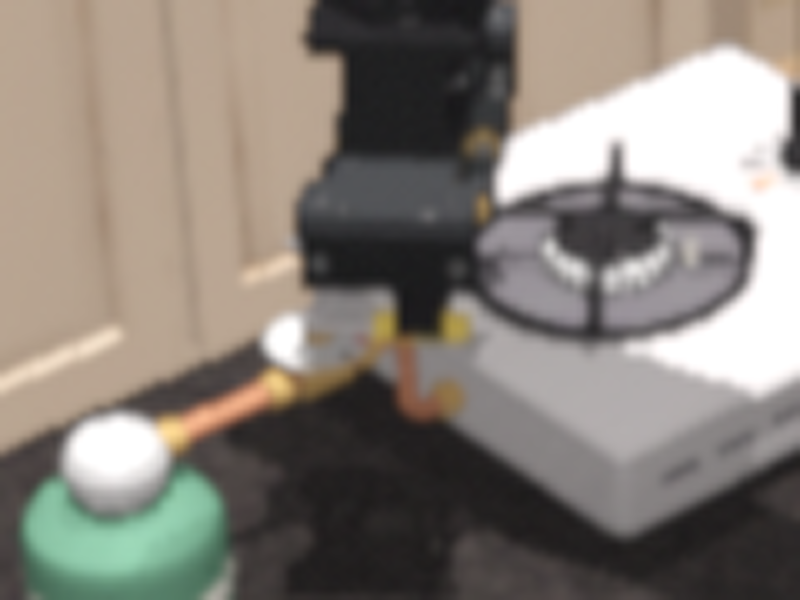

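step_arm --series '[{"ax":0,"ay":0,"x":0,"y":0,"z":0,"az":0,"claw":45},{"ax":0,"ay":0,"x":0,"y":0,"z":0,"az":0,"claw":45},{"ax":0,"ay":0,"x":0,"y":0,"z":0,"az":0,"claw":45},{"ax":0,"ay":0,"x":0,"y":0,"z":0,"az":0,"claw":45},{"ax":0,"ay":0,"x":0,"y":0,"z":0.03,"az":0,"claw":45},{"ax":0,"ay":0,"x":0,"y":0,"z":0.07,"az":0,"claw":45},{"ax":0,"ay":0,"x":0,"y":0,"z":0.1,"az":0,"claw":45}]'

```text
time_s: 5.0
tool_pos: [0.4579, 0.1119, 0.1997]
tool_rot: [180.0, -0.0, 45.8]
force: [0.9, -0.4, 0.9]
grip_width: 0.0392
```

step_arm --series '[{"ax":0,"ay":0,"x":0.0377,"y":-0.2785,"z":-0.03,"az":-44.9,"claw":45},{"ax":0,"ay":0,"x":0.0377,"y":-0.2785,"z":-0.03,"az":-44.9,"claw":45},{"ax":0,"ay":0,"x":0.0377,"y":-0.2785,"z":-0.03,"az":-44.9,"claw":45},{"ax":0,"ay":0,"x":0.0377,"y":-0.2785,"z":-0.03,"az":-44.9,"claw":45},{"ax":0,"ay":0,"x":0.0377,"y":-0.2785,"z":-0.03,"az":-44.9,"claw":45},{"ax":0,"ay":0,"x":0.0377,"y":-0.2785,"z":-0.03,"az":-44.9,"claw":45},{"ax":0,"ay":0,"x":0.0377,"y":-0.2785,"z":-0.03,"az":-44.9,"claw":45},{"ax":0,"ay":0,"x":0.0377,"y":-0.2785,"z":-0.03,"az":-44.9,"claw":45},{"ax":0,"ay":0,"x":0.0377,"y":-0.2785,"z":-0.03,"az":-44.9,"claw":45}]'

```text
time_s: 5.9
tool_pos: [0.4954, -0.165, 0.1676]
tool_rot: [-180.0, 0.0, 1.1]
force: [-0.9, 0.2, -0.4]
grip_width: 0.0391
```

```bash
python3 - <<'E'
from h import *
o=status.get_obs();print(o['time_s'],o['qpos'].round(1),o['tool_pos'],o['tool_rot'])
b=cv2.cvtColor(vision.read_camera('scene'),cv2.COLOR_RGB2BGR);a=cv2.cvtColor(vision.read_camera('top'),cv2.COLOR_RGB2BGR)
cv2.imwrite('pics/s5.png',b);cv2.imwrite('pics/t5.png',a)
i=np.hstack([cv2.resize(a[150:230,180:260],(400,400)),cv2.resize(b[140:220,270:350],(400,400))]);cv2.imwrite('pics/p5.png',i)
E
```

```text
5.9 [-23.1   4.4  40.8 105.7  -3.1  71.1 -70.3] [ 0.49542589 -0.16495537  0.16761438] [-1.79954897e+02  3.01873243e-02  1.07304320e+00]
```

View pics/p5.png

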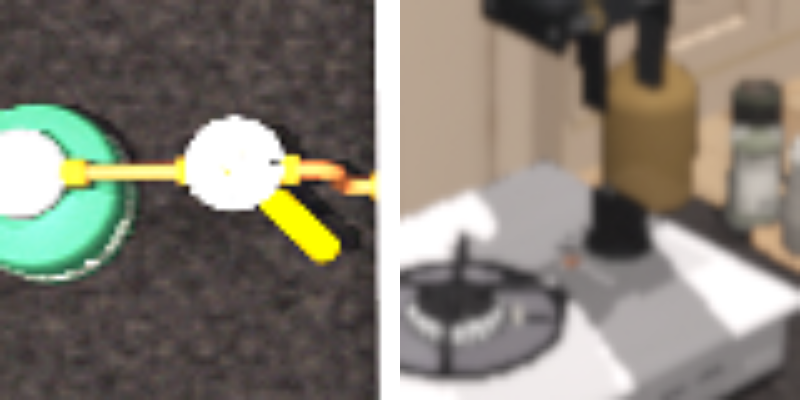

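View pics/t5.png

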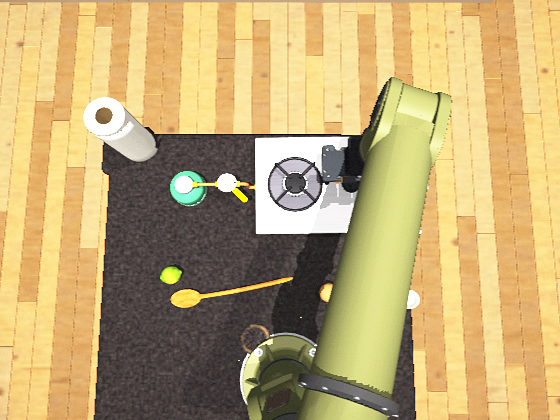

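step_arm --series '[{"ax":0,"ay":0,"x":0.0005,"y":0,"z":-0.025,"az":0,"claw":45},{"ax":0,"ay":0,"x":0.0005,"y":0,"z":-0.05,"az":0,"claw":45},{"ax":0,"ay":0,"x":0.0005,"y":0,"z":-0.065,"az":0,"claw":45},{"ax":0,"ay":0,"x":0.0005,"y":0,"z":-0.075,"az":0,"claw":45},{"ax":0,"ay":0,"x":0.0005,"y":0,"z":-0.077,"az":0,"claw":45},{"ax":0,"ay":0,"x":0.0005,"y":0,"z":-0.077,"az":0,"claw":45}]'

```text
time_s: 6.6
tool_pos: [0.4962, -0.1665, 0.0911]
tool_rot: [180.0, -0.0, 1.0]
force: [0.1, -0.2, 0.1]
grip_width: 0.0388
```

```bash
python3 - <<'E'
from h import *
b=cv2.cvtColor(vision.read_camera('scene'),cv2.COLOR_RGB2BGR)
cv2.imwrite('pics/p6.png',cv2.resize(b[130:220,260:380],(800,600),interpolation=cv2.INTER_CUBIC))
a=cv2.imread('pics/t5.png')[150:230,180:260].astype(int)
m=(a[...,2]>180)&(a[...,1]>180)&(a[...,0]<60); ys,xs=np.nonzero(m); k=(xs>50)&(ys>38);xs,ys=xs[k]+180,ys[k]+150
W=np.array([back('top',u,v,.1145)[:2] for u,v in list(zip(xs,ys))[:60]]);c=W.mean(0);w,V=np.linalg.eigh(np.cov(W.T));v=V[:,1]
print(len(xs),c,np.degrees(np.arctan2(v[1],v[0])), np.degrees(np.arctan2(-(c[1]-.1463),-(c[0]-.4905))))
E
```

```text
103 [0.46365845 0.11643311] 62.091937306799274 48.053780986594184
```

View pics/p6.png

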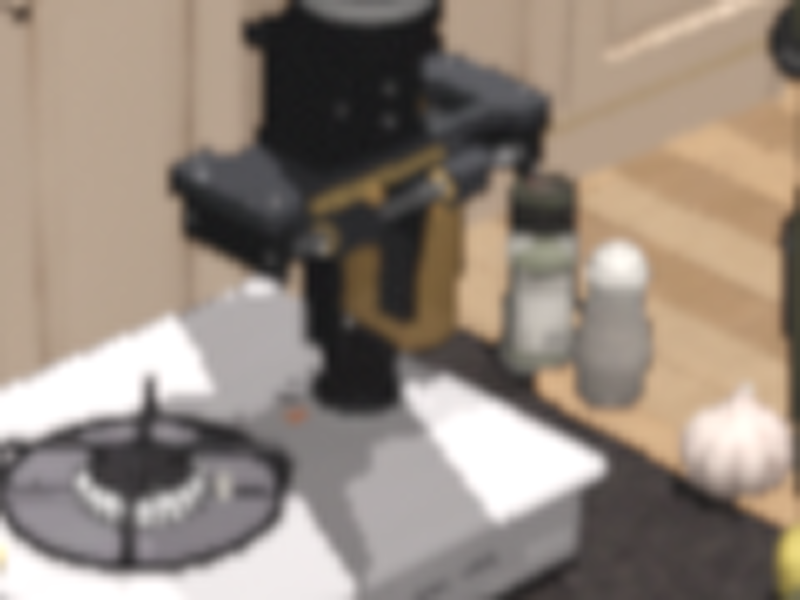

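```bash
python3 - <<'E'
from h import *
p,f,M=P('top')
for fn in ('pics/t5.png','pics/top0.png'):
    a=cv2.imread(fn)[150:230,180:260].astype(int)
    m=(a[...,2]>150)&(a[...,1]>150)&(a[...,0]<90); ys,xs=np.nonzero(m); k=(xs>38)&(ys>38);xs,ys=xs[k]+180,ys[k]+150
    d=np.c_[(xs-p['cx'])/f,(ys-p['cy'])/f,np.ones(len(xs))]@M.T; W=(p['eye']+d*((.1145-p['eye'][2])/d[:,2:]))[:,:2]
    c=W.mean(0);w,V=np.linalg.eigh(np.cov(W.T));v=V[:,1]
    print(len(xs),c,np.degrees(np.arctan2(v[1],v[0])), np.degrees(np.arctan2(-(c[1]-.1463),-(c[0]-.4905))))
E
```

```text
104 [0.45752086 0.11069259] 48.27420241053492 47.19452877274452
88 [0.4434462  0.14407379] -178.9391285415201 2.708760436964862
```

step_arm --series '[{"ax":0,"ay":0,"x":0,"y":0,"z":0,"az":0,"claw":0},{"ax":0,"ay":0,"x":0,"y":0,"z":0,"az":0,"claw":0},{"ax":0,"ay":0,"x":0,"y":0,"z":0,"az":0,"claw":0},{"ax":0,"ay":0,"x":0,"y":0,"z":0,"az":0,"claw":0},{"ax":0,"ay":0,"x":0,"y":0,"z":0,"az":0,"claw":0}]' --squeeze 35

```text
time_s: 7.15
tool_pos: [0.4961, -0.1658, 0.091]
tool_rot: [-179.9, -0.0, 1.0]
force: [-0.4, 2.2, 2.6]
grip_width: 0.0134
```

step_arm --series '[{"ax":0,"ay":0,"x":0,"y":0,"z":0,"az":5,"claw":0},{"ax":0,"ay":0,"x":0,"y":0,"z":0,"az":10,"claw":0},{"ax":0,"ay":0,"x":0,"y":0,"z":0,"az":15,"claw":0},{"ax":0,"ay":0,"x":0,"y":0,"z":0,"az":20,"claw":0},{"ax":0,"ay":0,"x":0,"y":0,"z":0,"az":25,"claw":0},{"ax":0,"ay":0,"x":0,"y":0,"z":0,"az":30,"claw":0}]'

```text
time_s: 7.75
tool_pos: [0.4961, -0.1659, 0.091]
tool_rot: [-180.0, -0.0, 31.2]
force: [-1.1, 1.7, 2.5]
grip_width: 0.0132
```

```bash
python3 - <<'E'
from cell import status
print(status.get_obs())
E
```

```text
{'time_s': 7.75, 'qpos': array([-18.78295898,   9.31883707,  37.53432434, 110.51591423,
        -6.45280807,  62.22279008, -37.4288016 ]), 'joint_velocities': array([ 4.54307154e+00, -4.35435836e-01, -5.15684509e+00,  3.09300081e-02,
        1.03569726e+00, -4.43922742e-02,  4.84638082e+01]), 'effort': array([  0.29894535, -29.2377466 ,   3.94977227, -27.69477367,
         0.45600691,  -0.43935324,  -0.77759793]), 'tool_pos': array([ 0.496077  , -0.1659022 ,  0.09102473]), 'tool_rot': array([-1.79969120e+02, -3.28194406e-02,  3.11694915e+01]), 'force': array([-1.08001697,  1.7130111 ,  2.54359233]), 'wrist_torque': array([ 0.34374131,  0.28340895, -0.09241207]), 'grip_width': 0.01319390548204039}
```

step_arm --series '[{"ax":0,"ay":0,"x":0,"y":0,"z":0,"az":5,"claw":0},{"ax":0,"ay":0,"x":0,"y":0,"z":0,"az":10,"claw":0},{"ax":0,"ay":0,"x":0,"y":0,"z":0,"az":15,"claw":0},{"ax":0,"ay":0,"x":0,"y":0,"z":0,"az":20,"claw":0},{"ax":0,"ay":0,"x":0,"y":0,"z":0,"az":25,"claw":0},{"ax":0,"ay":0,"x":0,"y":0,"z":0,"az":30,"claw":0},{"ax":0,"ay":0,"x":0,"y":0,"z":0,"az":35,"claw":0},{"ax":0,"ay":0,"x":0,"y":0,"z":0,"az":40,"claw":0},{"ax":0,"ay":0,"x":0,"y":0,"z":0,"az":45,"claw":0},{"ax":0,"ay":0,"x":0,"y":0,"z":0,"az":49,"claw":0},{"ax":0,"ay":0,"x":0,"y":0,"z":0,"az":49,"claw":0}]'

```text
time_s: 8.85
tool_pos: [0.4962, -0.166, 0.091]
tool_rot: [180.0, -0.0, 80.0]
force: [-0.1, 2.3, 1.7]
grip_width: 0.0129
```

```bash
python3 - <<'E'
from h import *
print(status.get_obs())
b=cv2.cvtColor(vision.read_camera('scene'),cv2.COLOR_RGB2BGR)
cv2.imwrite('pics/p7.png',cv2.resize(b[140:210,280:370],(800,600),interpolation=cv2.INTER_CUBIC))
E
```

```text
{'time_s': 8.85, 'qpos': array([-14.46938655,   8.9462983 ,  32.73836154, 110.38809083,
        -5.50972708,  62.15180107,  10.49730151]), 'joint_velocities': array([-0.26259059, -0.01992831,  0.36302893, -0.04868639, -0.01746757,
        0.03796704, -3.44703704]), 'effort': array([  0.96578345, -30.42697549,   3.42974313, -27.41284132,
         0.62122319,  -0.16446505,   0.57368483]), 'tool_pos': array([ 0.49624699, -0.16601461,  0.09102212]), 'tool_rot': array([ 1.79967254e+02, -4.16259922e-02,  7.99688280e+01]), 'force': array([-0.1064529 ,  2.31700064,  1.67249761]), 'wrist_torque': array([ 0.35828946,  0.05828707, -0.09226435]), 'grip_width': 0.012936752090920904}
```

View pics/p7.png

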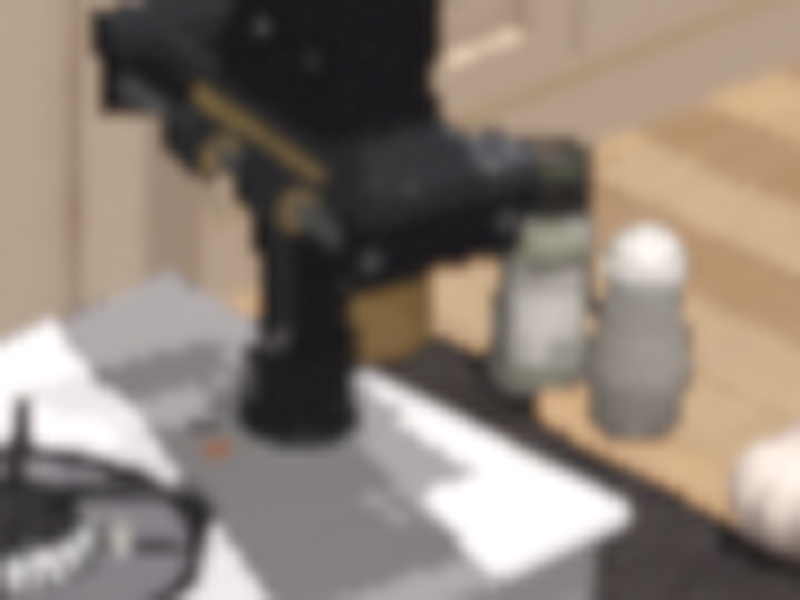

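step_arm --series '[{"ax":0,"ay":0,"x":0,"y":0,"z":0,"az":1.5,"claw":0},{"ax":0,"ay":0,"x":0,"y":0,"z":0,"az":3,"claw":0},{"ax":0,"ay":0,"x":0,"y":0,"z":0,"az":3,"claw":0},{"ax":0,"ay":0,"x":0,"y":0,"z":0,"az":3,"claw":0}]'

```text
time_s: 9.3
tool_pos: [0.4962, -0.1661, 0.091]
tool_rot: [180.0, -0.0, 82.9]
force: [-0.3, 3.8, 4.3]
grip_width: 0.0129
```

```bash
python3 - <<'E'
from h import *
o=status.get_obs();print(o['tool_rot'],o['wrist_torque'],o['force'],o['grip_width'])
E
```

```text
[ 1.79965152e+02 -3.32467877e-02  8.29354119e+01] [ 0.76053181 -0.0050347  -0.21920225] [-0.2983611   3.75452608  4.27742831] 0.01290756270416782
```

step_arm --series '[{"ax":0,"ay":0,"x":0,"y":0,"z":0,"az":1,"claw":0},{"ax":0,"ay":0,"x":0,"y":0,"z":0,"az":1.5,"claw":0},{"ax":0,"ay":0,"x":0,"y":0,"z":0,"az":1.5,"claw":0},{"ax":0,"ay":0,"x":0,"y":0,"z":0,"az":1.5,"claw":0}]'

```text
time_s: 9.7
tool_pos: [0.4962, -0.1661, 0.091]
tool_rot: [180.0, -0.0, 84.4]
force: [0.9, 3.7, 5.2]
grip_width: 0.0129
```

```bash
python3 - <<'E'
from h import *
o=status.get_obs();print(o['time_s'],o['tool_rot'],o['wrist_torque'],o['force'],o['grip_width'])
b=cv2.cvtColor(vision.read_camera('scene'),cv2.COLOR_RGB2BGR);a=cv2.cvtColor(vision.read_camera('top'),cv2.COLOR_RGB2BGR)
i=np.hstack([cv2.resize(a[110:250,160:300],(400,400)),cv2.resize(b[140:260,260:380],(400,400))]);cv2.imwrite('pics/p8.png',i);cv2.imwrite('pics/t8.png',a)
o=status.get_obs();print(o['time_s'],o['tool_rot'],o['wrist_torque'],o['force'],o['grip_width'])
E
```

```text
9.7 [ 1.79960770e+02 -2.93296516e-02  8.44490576e+01] [ 1.00812101 -0.18901866 -0.42475189] [0.90987581 3.69232499 5.15207098] 0.0128863567923932
9.8 [ 1.79961579e+02 -2.79488526e-02  8.44515470e+01] [ 1.03011663 -0.11382703 -0.38264499] [0.11904238 4.86252789 4.96980428] 0.013206984509093142
```

View pics/p8.png

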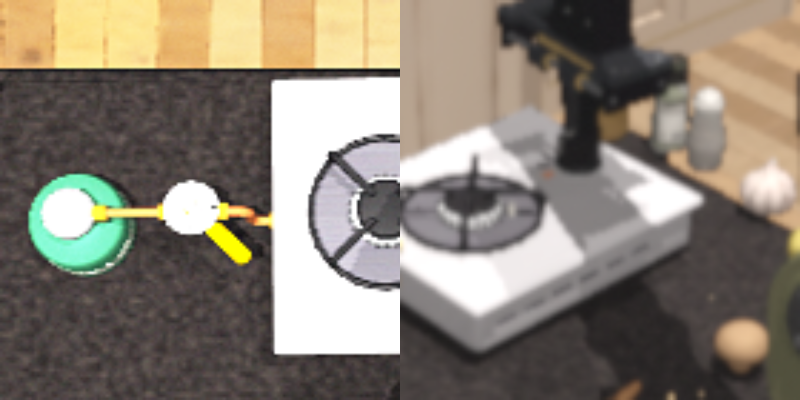

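View pics/t8.png

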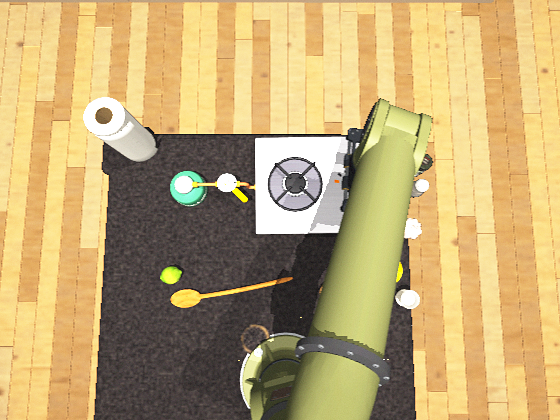

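```bash
python3 - <<'E'
from cell import workorder
print(workorder.sign_off())
E
```

```text
the job is handed in; nothing more can be done
None
```

I turned the gas tap to half open, then turned the burner dial to its spark stop and handed the job in at about 9.8 s with the gripper still holding the dial. The sign-off gave no verdict.

- **Tap:** The lever is at about 45°. The gripper's own angle gave 44.8° on release. Camera estimates were 44.5° from the sleeve's centre and about 47° from its long axis; this spread is from the low image resolution. The last picture shows the lever still there.
- **Dial:** I turned it past both clicks with a 35 N grip. While it was against the return spring, the resisting moment was about 0.09 N m. Near the expected stop angle it rose to 0.22 and then about 0.4 N m for 4.5° more commanded turn, which means it is pressed against the end stop. The tool finished at 84.4° yaw, where the stop was expected at about 81°, so the pads have twisted slightly on the bar. I could not check the dial's pointer in the pictures because the gripper hides it.
- **Surroundings:** Wrist force read at most about 6 N after each move. The last pictures show the lime, cartridge and kitchen roll unmoved, and the garlic is in place. The arm partly hid the lemon and oil bottle in those pictures, so I did not check them fully.

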